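# Pop the fuse hatch open

## Robot

A 6-joint arm with a two-finger parallel gripper is mounted at the origin on a cart in front of the work surface, level with it; the furniture and walls round the work are solid. World frame = base frame: x ahead of the robot, y to its left, z up, the work surface at z = 0. Lengths are in mm, angles in rad, forces in N, time in s.
With the tool pointing down it reaches from about 350 to 850 mm from the base axis. Payload 8.1 kg.
Tool frame: the origin (TCP) lies midway between the tips of the shut fingers; the grasp point (between the pads) lies 19 mm behind it (arm.grip_depth is the z of the grasp point in the tool frame, in mm); z points along the fingers, y is the line along which they close (so a half turn about z gives the same grasp; the last joint's range is limited). The gripper opens to 85 mm and grips with 20 to 120 N. Pads are 22 mm wide; open, the fingers measure 114 mm over their backs; the gripper's body (76 mm by 85 mm) begins 54 mm behind the grasp point. The pads swing forward as they close: fully open they stand 13 mm farther back than shut.
Start: joints at [-1.228, 0.13, 1.488, -0, 1.523, -0.085], TCP at [248.942, -545.924, 231.292] pointing down, gripper open.
Joint ranges: [-2.96, 2.96], [-0.89, 2.26], [0.02, 2.5], [-1.34, 4.48], [0, 2.73], [-2.66, 2.66]. Speed limits (rad/s): [2.39, 2.39, 2.79, 3.14, 3.14, 3.14].

## Interface

Orientations are given as a unit quaternion [x, y, z, w].
In Python, from plant import arm gives the robot as it stands.
- The arm moves only by the tool send_rows, never from a script. Its argument "commands" is a list of rows, each an object with "dr": the turn, a rotation vector about the world's x, y, z in degrees, a list of three; "xyz": the shift along the world's x, y, z in mm, a list of three; "jaw": the gripper command: -1 is fully open, 1 is shut, values between are in proportion. A call has 1 to 12 rows; each row shifts and turns the commanded pose from where the row before left it; what a row does not reach is not made up. A row lasts 1/10 s, in which the tool goes at most 50 mm and 8.59 degrees, less where a joint would pass 70% of its speed; a pose out of reach is approached as far as the arm can. A call is refused whole if a number of a shift passes 50 or a number of a turn 8.59, either way. A call with a gripper value outside its range is refused whole. The fingers move at their own pace and stop on an object; "squeeze" is the grip in N (left out, the last holds). Time passes only in rows, so rows that do not move let the fingers close. It gives the time, the measured TCP pose, the force, the opening and the grip force at its end, in the units of the state.
- arm.get_state(): the state, without advancing time (a new reading comes with each control period).
- arm.get_image(name): name is "scene" or "top"; returns a dict with "image" (420x560x3 uint8, red, green, blue), "fx", "fy", "cx", "cy" (pixels), "R" (3x3) and "t" (3): a world point X has camera coordinates R X + t. Camera axes: x right, y down, z forward; pixel columns grow to the right and rows downward; lengths in mm; the calibration is good to about 2 mm. A picture is of the moment at which its call begins. There is no depth.
- arm.close_job(): hands the job in; it is judged then, once.
The state is a dict: "t": time; "q": joint angles; "qd": joint speeds; "tau": joint torques, N m; "position": TCP position; "tool_rot": TCP orientation; "force": force on the tool from outside, world axes, zero at the start; "torque": the same for the moment, N m; "opening": opening from 0.0 (shut) to 1.0 (fully open); "gripper_force": force on a finger pad.
Only numpy, scipy, OpenCV 4.12 (cv2) and the standard library are available. Lean on these libraries where they do the work, as an engineer would, in place of code of your own. Each camera call takes 0.05 s, during which the arm holds its last target. There are 200 camera calls.

## Task

Open the fuse hatch on the grey fuse box with closed fingertips, without gripping anything: press once on the ribbed end of the hatch to trip its push-push latch, take the finger away and let the hatch spring ajar by itself and stay there for a moment. Then push the raised end over with the outside of the fingers until the hatch leans back past upright and stays open by itself. Do not push it shut again, and leave the loose things on and round the box where they are.

Things in the scene. Friction and masses are not known exactly. Their poses are not given: they have to be found in the camera images.
- fuse_box: Grey painted fuse box bolted to the bench, 150 x 240 mm, 65 mm high. Origin: centre of its underside, on the bench; x runs from its front to its back (away from the robot at yaw 0), y to its left, z up. On the -y half of its top lies a fixed grey cover with four screws; on the +y half (centre line y = +50 mm) the black hatch with ribs at its front end.
- press_spot (a point): Point in the middle of the ribs on the hatch's upper face, 84 mm from the hinge, near the free (front) end: press here, straight down, 6 to 7 mm deep (stop at 7 mm), 2 to 4 N. When latched it is 76 mm above the bench, 10 mm above the box's top. Pressing the popped hatch down would latch it shut again.
- free_edge (a point): Middle of the free (front) edge of the hatch plate, half-way through its 5 mm thickness, 100 mm from the hinge; about 73 mm above the bench when latched, about 155 mm when popped; pushed from the front within some 30 mm below this edge, the hatch goes over easily. A black latch tongue hangs 28 mm below the plate here, left of the middle (y = +8 to +32 mm).
- hatch_hinge (a point): Middle of the hatch's hinge axis, at its back end, on the box (70 mm above the bench); the axis runs along the box's y. Its orientation is that of the box.
- hatch (a joint): Angle of the hatch (black plate 102 x 82 x 5 mm), rad: 0 = latched shut, level; negative = pushed in; grows as the front end rises. Pushed in to -0.065 or more (stop at -0.085) and let go, it springs up within about 1.5 s to about 1.03 (59 degrees) and stays there. From there it turns with slight friction (under 1 N at the edge), stays wherever it is left, is upright at 1.57 and meets its stop at 1.9.
- catch (a joint): Hidden latch pin inside the box, sideways travel in m: 0 while latched, +0.0055 when tripped by the first press, between -0.004 and 0 once the hatch has popped; goes to about -0.0095 only when the popped hatch is pushed shut again.
- driver_orange: Bystander: screwdriver with orange handle, 132 mm long, lying on the bench near the box. Origin: middle of its underside.
- nut_1: Bystander: hex nut, 24 mm wide, 12 mm high, lying on the screwed cover of the box. Origin: middle of its underside.
- brake_shoe_1: Bystander: worn brake shoe, a curved piece 70 x 156 x 32 mm, lying beside the box on its -y side. Origin: middle of its underside.
- pin_spare: Bystander: stepped light metal pin 80 mm long, 17 mm thick, lying behind the box. Origin: middle of its underside.

How it is judged (in metres and radians):
On the way, in this order (a step that is already met when the one before it is completed fails the run):
1. the latched hatch is pressed in (value of joint hatch below -0.045 rad).
2. the hatch has sprung ajar and stands there untouched (value of joint hatch between 0.3 and 1.35 rad and contact force between the fingers and hatch below 0.1 N), for 0.3 s.
At the end, for the whole second after the job is handed in: The hatch leans open past upright (angle over 1.62 rad, i.e. 93 degrees) and is at rest, with nothing touching it; the four bystanders are within 25 mm of where they were (value of joint hatch above 1.62 rad and velocity of joint hatch between -0.05 and 0.05 rad/s and distance of each of driver_orange, nut_1, brake_shoe_1, pin_spare from where it was at the start of the episode below 0.025 m).
It fails at once if the popped hatch is pushed shut again (a second press) (value of joint catch below -0.006 m).
It fails at once if the hatch plate is taken between the fingers (z of the grasp point in the frame of hatch between -0.004 and 0.009 m and x of the grasp point in the frame of hatch between -0.11 and 0 m and y of the grasp point in the frame of hatch between -0.05 and 0.05 m and contact force between the fingers and hatch above 0.5 N).
It fails at once if a bystander is lifted or pushed more than 30 mm (distance of any of driver_orange, nut_1, brake_shoe_1, pin_spare from where it was at the start of the episode above 0.03 m).
It also fails if it takes over 42 s, if anything falls off the work surface, if the arm or the gripper's body presses on something with over 40 N, if the wrist force passes 120 N, or if a joint passes its speed limit or range.

## Working session

There is one attempt and no reset: what is moved stays moved. The work goes in short steps, Python scripts to look and compute and a tool call to move; the robot and the scene stay as the last step left them, time stands still between calls to the robot, and variables do not carry over. Pictures are saved under pics/ and viewed, at most 10 in all, crops included, and the job is handed in when it is done.

Besides the shell and the picture viewer there is one more tool, called after "Emit:" as name(argument=value, ...), one argument or row to a line, values as JSON. send_rows: Moves the arm, as the interface text tells. Its arguments: {"type":"object","properties":{"commands":{"type":"array"},"squeeze":{"type":"number"}},"required":["commands"]}

```bash
mkdir -p pics
python3 - <<'E'
from plant import arm
import cv2
for n in("scene","top"):
    d=arm.get_image(n); cv2.imwrite(f"pics/{n}0.png",d["image"][:,:,::-1])
    print(n,d["fx"],d["fy"],d["cx"],d["cy"],d["R"],d["t"])
s=arm.get_state();print(s["t"],s["position"],s["tool_rot"],s["opening"],arm.grip_depth)
E
```

```text
scene 428.80573681977 428.80573681977 281.51475881830817 211.68908738816302 [[-0.69971975 -0.71441504  0.00185162]
 [-0.35157521  0.34208486 -0.87142   ]
 [ 0.62192214 -0.61040077 -0.49053415]] [412.13473604 264.44342653 646.91167156]
top 424.78789847743 424.78789847743 274.6426447981128 208.900043155541 [[-0.0250797  -0.99952986  0.01763696]
 [-0.9984875   0.0241823  -0.04937537]
 [ 0.04892566 -0.01884861 -0.99862456]] [ 12.06855044 571.62546314 961.11885779]
0.1 [ 248.79004344 -545.44209447  230.33220464] [ 9.77209242e-01  2.12276651e-01 -9.25856169e-05 -8.43967326e-04] 0.9988113025489253 -18.700000000000003
```

View pics/scene0.png

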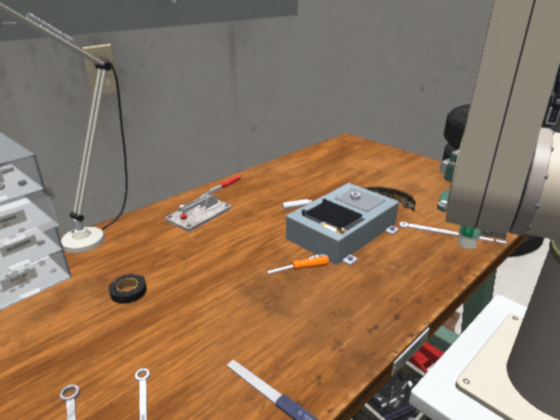

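View pics/top0.png

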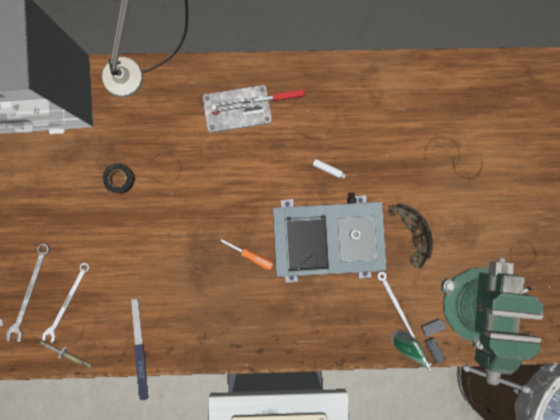

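The top view shows the box at about cols 274–386, rows 203–277. The black hatch is at cols 286–328, with its ribs near the bottom (robot side), around row 262. I'll measure both.

```bash
cat > h.py <<'E'
import numpy as np,cv2
from plant import arm
def ray(d,uv,z):
    R=np.array(d["R"]);t=np.array(d["t"]);c=-R.T@t
    v=R.T@np.array([(uv[0]-d["cx"])/d["fx"],(uv[1]-d["cy"])/d["fy"],1]);return c+v*(z-c[2])/v[2]
def proj(d,X):
    p=np.array(d["R"])@X+np.array(d["t"]);return d["fx"]*p[0]/p[2]+d["cx"],d["fy"]*p[1]/p[2]+d["cy"]
E
python3 - <<'E'
from h import *
d=arm.get_image("top");im=d["image"];hsv=cv2.cvtColor(im,cv2.COLOR_RGB2HSV)
roi=np.zeros(im.shape[:2],np.uint8);roi[190:290,265:392]=1
def big(m,z,n):
    m=(m*roi).astype(np.uint8)
    m=cv2.morphologyEx(m,cv2.MORPH_OPEN,np.ones((5,5)))
    c=max(cv2.findContours(m,0,1)[0],key=cv2.contourArea)
    b=cv2.boxPoints(cv2.minAreaRect(c)).astype(float)
    P=np.array([ray(d,p,z) for p in b]);print(n,b.round(1).tolist());print(P.round(1),P.mean(0).round(1),np.linalg.norm(np.diff(P,axis=0),axis=1).round(1))
big((hsv[...,0]>85)&(hsv[...,0]<125)&(hsv[...,1]>25)&(hsv[...,2]>70),65,"box")
big(hsv[...,2]<75,73,"hatch")
c=im[190:290,265:395,::-1];cv2.imwrite("pics/c1.png",cv2.resize(c,None,fx=6,fy=6,interpolation=2))
E
```

```text
Traceback (most recent call last):
ValueError: max() iterable argument is empty
```

Run:
```python
from h import *
d=arm.get_image("top");im=d["image"];hsv=cv2.cvtColor(im,cv2.COLOR_RGB2HSV)
print(hsv[225,280],hsv[225,332],hsv[240,305],hsv[240,355],hsv[195,300])
roi=np.zeros(im.shape[:2],np.uint8);roi[190:290,265:392]=1
def big(m,z,n):
    m=(m*roi).astype(np.uint8)
    m=cv2.morphologyEx(m,cv2.MORPH_OPEN,np.ones((5,5)))
    cs=cv2.findContours(m,0,1)[0]
    if not cs: return print("none",n)
    c=max(cs,key=cv2.contourArea)
    b=cv2.boxPoints(cv2.minAreaRect(c)).astype(float)
    P=np.array([ray(d,p,z) for p in b]);print(n,b.round(1).tolist());print(P.round(1),P.mean(0).round(1),np.linalg.norm(np.diff(P,axis=0),axis=1).round(1))
i=im.astype(int)
big((i[...,2]>=i[...,0]+3)&(i[...,2]>80),65,"box")
big(hsv[...,2]<75,73,"hatch")
c=im[190:290,265:395,::-1];cv2.imwrite("pics/c1.png",cv2.resize(c,None,fx=6,fy=6,interpolation=2))
```

```text
[ 98  24 162] [ 99  24 167] [ 0  3 86] [ 90   6 160] [ 13 140 157]
box [[272.4, 201.5], [381.5, 195.6], [385.8, 275.1], [276.7, 281.0]]
[[ 585.5    3.4   65. ]
 [ 592.7 -235.7   65. ]
 [ 419.6 -238.5   65. ]
 [ 413.4   -1.6   65. ]] [ 502.8 -118.1   65. ] [239.2 173.1 237. ]
hatch [[348.0, 193.0], [354.0, 193.0], [354.0, 202.0], [348.0, 202.0]]
[[ 599.5 -160.7   73. ]
 [ 599.2 -173.8   73. ]
 [ 579.7 -173.1   73. ]
 [ 580.  -160.1   73. ]] [ 589.6 -166.9   73. ] [13.  19.5 13. ]
```

View pics/c1.png

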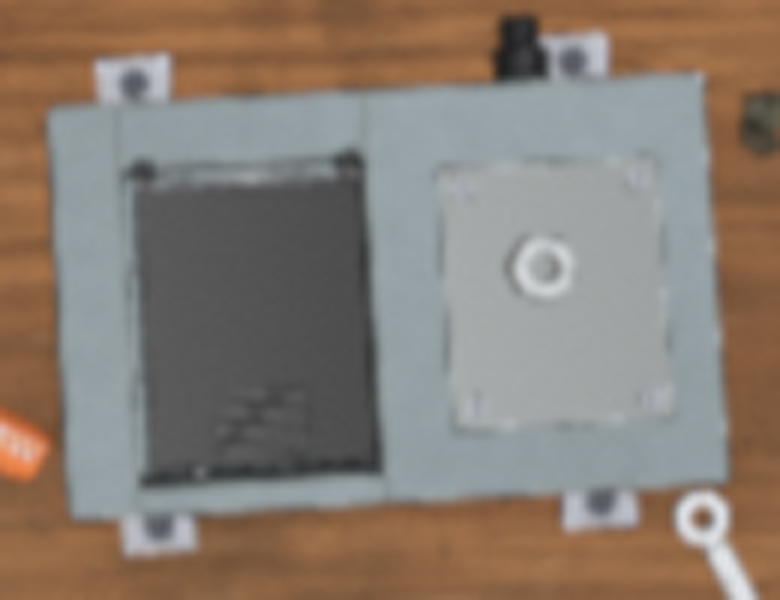

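The crop (6x, offset 265,190) shows the top's corners at about (50,110), (703,75), (727,485) and (72,518). The hatch plate's corners are (136,183), (362,176), (380,468) and (147,476), and the ribs are centred near (262,418).

Run:
```python
from h import *
d=arm.get_image("top");print("cam",-np.array(d["R"]).T@np.array(d["t"]))
f=lambda p,z:ray(d,((p[0]+.5)/6+265-.5,(p[1]+.5)/6+190-.5),z)
B=np.array([f(p,65.5) for p in[(50,110),(703,75),(727,485),(72,518)]])
print(B.round(1),np.linalg.norm(B-np.roll(B,-1,0),axis=1).round(1))
ex=(B[0]+B[1]-B[2]-B[3]);ex/=np.linalg.norm(ex);ey=(B[0]+B[3]-B[1]-B[2]);ey/=np.linalg.norm(ey)
y1=np.degrees(np.arctan2(ex[1],ex[0]));y2=np.degrees(np.arctan2(-ey[0],ey[1]));print("yaw",y1,y2)
y=np.radians((y1+1.6*y2)/2.6);ex=np.array([np.cos(y),np.sin(y),0]);ey=np.array([-np.sin(y),np.cos(y),0])
c=B.mean(0)
for n,p,z in[("ribs",(262,418),76),("h1",(136,183),75),("h2",(362,176),75),("h3",(380,468),75),("h4",(147,476),75)]:
    P=f(p,z);print(n,P.round(1),"box",((P-c)@ex).round(1),((P-c)@ey).round(1))
print(c)
# two-view check in scene image
s=arm.get_image("scene")
for P in B: print(np.round(proj(s,P)))
R=f((262,418),76);print("rib",np.round(proj(s,R)))
im=s["image"][170:270,270:410,::-1].copy();cv2.imwrite("pics/c2.png",cv2.resize(im,None,fx=5,fy=5,interpolation=2))
from scipy.spatial.transform import Rotation as Ro
print(Ro.from_quat(arm.get_state()["tool_rot"]).as_matrix().round(3))
```

```text
cam [524.04018318  16.35540698 987.80826374]
[[ 571.5    2.6   65.5]
 [ 578.5 -235.5   65.5]
 [ 429.9 -238.6   65.5]
 [ 424.4   -1.6   65.5]] [238.2 148.6 237.1 147.1]
yaw 1.4307244197305435 1.5033323395635008
ribs [459.1 -70.1  76. ] box -40.7 49.3
h1 [544.  -27.4  75. ] box 45.3 89.8
h2 [ 544.5 -108.6   75. ] box 43.7 8.6
h3 [ 440.2 -111.8   75. ] box -60.7 8.0
h4 [439.6 -28.5  75. ] box -59.1 91.3
[ 501.04764137 -118.2717608    65.5       ]
[286. 215.]
[349. 182.]
[399. 201.]
[338. 240.]
rib [346. 218.]
[[ 0.91   0.415 -0.   ]
 [ 0.415 -0.91   0.001]
 [ 0.    -0.001 -1.   ]]
```

View pics/c2.png

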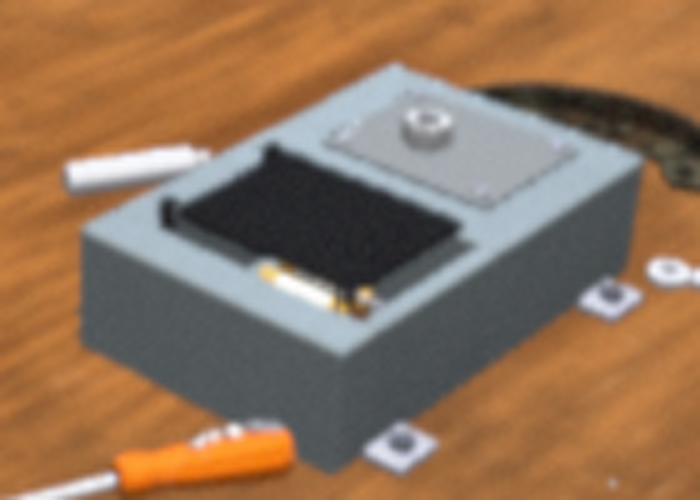

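The calibration holds in both views: box 148 x 238 mm, centre (501,-118), yaw 1.5°. That puts the press spot at about (459,-70,76) and the hinge at x≈543. I'll shut the gripper, rise and go above the spot.

Emit:
send_rows(
  commands=[
    {"dr": [0, 0, 0], "xyz": [0, 0, 40], "jaw": 1},
    {"dr": [0, 0, 0], "xyz": [0, 0, 40], "jaw": 1},
    {"dr": [0, 0, -5.75], "xyz": [19, 43, 0], "jaw": 1},
    {"dr": [0, 0, -5.75], "xyz": [19, 43, 0], "jaw": 1},
    {"dr": [0, 0, -5.75], "xyz": [19, 43, 0], "jaw": 1},
    {"dr": [0, 0, -5.75], "xyz": [19, 43, 0], "jaw": 1},
    {"dr": [0, 0, 0], "xyz": [19, 43, 0], "jaw": 1},
    {"dr": [0, 0, 0], "xyz": [19, 43, 0], "jaw": 1},
    {"dr": [0, 0, 0], "xyz": [19, 43, 0], "jaw": 1},
    {"dr": [0, 0, 0], "xyz": [19, 43, 0], "jaw": 1},
    {"dr": [0, 0, 0], "xyz": [19, 43, 0], "jaw": 1},
    {"dr": [0, 0, 0], "xyz": [19, 43, 0], "jaw": 1},
  ],
)

```text
t: 1.5
position: [439.3, -114.1, 311.6]
tool_rot: [1.0, 0.013, 0.0, 0.0]
force: [1.1, -0.8, -0.2]
opening: 0.003
gripper_force: 0.0
```

Emit:
send_rows(
  commands=[
    {"dr": [0, 0, 0], "xyz": [19, 43, -40], "jaw": 1},
    {"dr": [0, 0, 0], "xyz": [0, 0, -45], "jaw": 1},
    {"dr": [0, 0, 0], "xyz": [0, 0, -45], "jaw": 1},
    {"dr": [0, 0, 0], "xyz": [0, 0, -45], "jaw": 1},
    {"dr": [0, 0, 0], "xyz": [0, 0, -20], "jaw": 1},
    {"dr": [0, 0, 0], "xyz": [0, 0, 0], "jaw": 1},
    {"dr": [0, 0, 0], "xyz": [0, 0, 0], "jaw": 1},
    {"dr": [0, 0, 0], "xyz": [0, 0, 0], "jaw": 1},
  ],
)

```text
t: 2.3
position: [455.8, -81.6, 126.2]
tool_rot: [1.0, 0.013, 0.002, 0.001]
force: [0.2, 0.4, 0.4]
opening: -0.003
gripper_force: 0.0
```

Run:
```python
from h import *
from scipy.spatial.transform import Rotation as Ro
s=arm.get_state();print(s["t"],s["position"],s["force"],s["opening"],Ro.from_quat(s["tool_rot"]).as_matrix().round(3))
im=arm.get_image("scene")["image"][130:270,250:450,::-1];cv2.imwrite("pics/c3.png",cv2.resize(im,None,fx=4,fy=4,interpolation=2))
```

```text
2.3 [455.83082614 -81.57888702 126.18482288] [0.24653365 0.43038092 0.4067874 ] -0.0027953240291732047 [[ 1.     0.026  0.003]
 [ 0.026 -1.    -0.001]
 [ 0.003  0.001 -1.   ]]
```

View pics/c3.png

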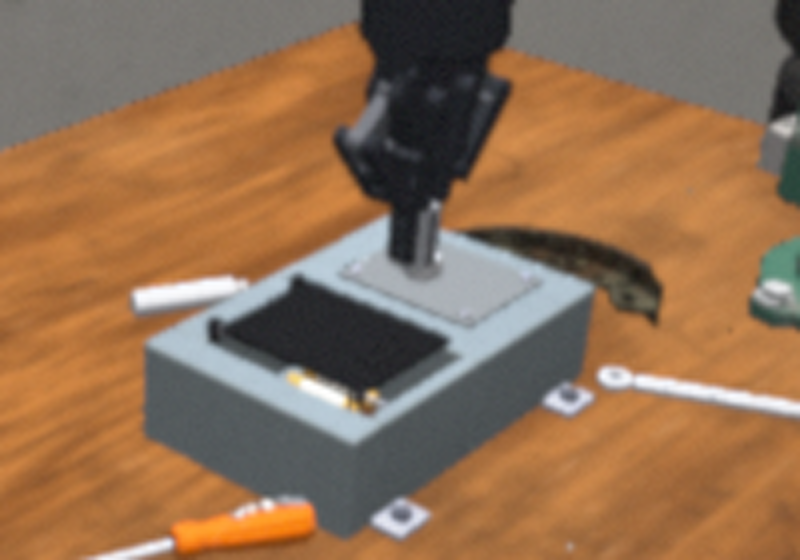

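The fingertip appears at crop (415,270). That's full-frame (354,197), against a predicted (352,196), so the calibration agrees. Next I align and come down to 4 mm above the ribs.

Emit:
send_rows(
  commands=[
    {"dr": [0, 0, 0], "xyz": [3, 12, 0], "jaw": 1},
    {"dr": [0, 0, 0], "xyz": [0, 0, -20], "jaw": 1},
    {"dr": [0, 0, 0], "xyz": [0, 0, -20], "jaw": 1},
    {"dr": [0, 0, 0], "xyz": [0, 0, -5], "jaw": 1},
    {"dr": [0, 0, 0], "xyz": [0, 0, 0], "jaw": 1},
    {"dr": [0, 0, 0], "xyz": [0, 0, 0], "jaw": 1},
    {"dr": [0, 0, 0], "xyz": [0, 0, 0], "jaw": 1},
  ],
)

```text
t: 3.05
position: [458.3, -69.2, 80.2]
tool_rot: [1.0, 0.013, 0.001, 0.0]
force: [-0.1, 0.2, 0.2]
opening: -0.003
gripper_force: 0.0
```

Emit:
send_rows(
  commands=[
    {"dr": [0, 0, 0], "xyz": [0, 0, -2], "jaw": 1},
    {"dr": [0, 0, 0], "xyz": [0, 0, -2], "jaw": 1},
    {"dr": [0, 0, 0], "xyz": [0, 0, -2], "jaw": 1},
    {"dr": [0, 0, 0], "xyz": [0, 0, 0], "jaw": 1},
    {"dr": [0, 0, 0], "xyz": [0, 0, 0], "jaw": 1},
    {"dr": [0, 0, 0], "xyz": [0, 0, 0], "jaw": 1},
  ],
)

```text
t: 3.65
position: [457.4, -69.1, 72.9]
tool_rot: [1.0, 0.013, 0.0, 0.0]
force: [0.6, -0.6, 0.7]
opening: 0.001
gripper_force: 0.4
```

Emit:
send_rows(
  commands=[
    {"dr": [0, 0, 0], "xyz": [0, 0, -1.5], "jaw": 1},
    {"dr": [0, 0, 0], "xyz": [0, 0, -1], "jaw": 1},
    {"dr": [0, 0, 0], "xyz": [0, 0, 0], "jaw": 1},
    {"dr": [0, 0, 0], "xyz": [0, 0, 0], "jaw": 1},
  ],
)

```text
t: 4.05
position: [457.3, -69.1, 70.3]
tool_rot: [1.0, 0.013, -0.0, 0.0]
force: [0.3, 0.1, 0.8]
opening: -0.002
gripper_force: 0.4
```

Emit:
send_rows(
  commands=[
    {"dr": [0, 0, 0], "xyz": [0, 0, -1], "jaw": 1},
    {"dr": [0, 0, 0], "xyz": [0, 0, 0], "jaw": 1},
    {"dr": [0, 0, 0], "xyz": [0, 0, 0], "jaw": 1},
  ],
)

```text
t: 4.35
position: [457.3, -69.1, 69.3]
tool_rot: [1.0, 0.013, -0.0, -0.0]
force: [0.5, -0.4, 0.9]
opening: 0.002
gripper_force: 0.4
```

Emit:
send_rows(
  commands=[
    {"dr": [0, 0, 0], "xyz": [0, 0, -0.7], "jaw": 1},
    {"dr": [0, 0, 0], "xyz": [0, 0, 0], "jaw": 1},
    {"dr": [0, 0, 0], "xyz": [0, 0, 0], "jaw": 1},
  ],
)

```text
t: 4.65
position: [457.3, -69.1, 68.6]
tool_rot: [1.0, 0.013, -0.0, 0.0]
force: [-0.6, -0.5, 0.8]
opening: -0.002
gripper_force: 0.6
```

Emit:
send_rows(
  commands=[
    {"dr": [0, 0, 0], "xyz": [0, 0, -0.7], "jaw": 1},
    {"dr": [0, 0, 0], "xyz": [0, 0, 0], "jaw": 1},
    {"dr": [0, 0, 0], "xyz": [0, 0, 0], "jaw": 1},
  ],
)

```text
t: 4.95
position: [457.4, -69.1, 68.2]
tool_rot: [1.0, 0.013, 0.0, 0.0]
force: [-1.8, 0.1, 5.0]
opening: 0.003
gripper_force: 2.6
```

The force has jumped to 5 N, so the hatch is on its stop. I'll pull up and back quickly, then wait clear of it.

Emit:
send_rows(
  commands=[
    {"dr": [0, 0, 0], "xyz": [-10, 0, 40], "jaw": 1},
    {"dr": [0, 0, 0], "xyz": [-35, 0, 35], "jaw": 1},
    {"dr": [0, 0, 0], "xyz": [-35, 0, 35], "jaw": 1},
    {"dr": [0, 0, 0], "xyz": [-10, -18, 10], "jaw": 1},
    {"dr": [0, 0, 0], "xyz": [0, 0, 0], "jaw": 1},
    {"dr": [0, 0, 0], "xyz": [0, 0, 0], "jaw": 1},
    {"dr": [0, 0, 0], "xyz": [0, 0, 0], "jaw": 1},
    {"dr": [0, 0, 0], "xyz": [0, 0, 0], "jaw": 1},
    {"dr": [0, 0, 0], "xyz": [0, 0, 0], "jaw": 1},
    {"dr": [0, 0, 0], "xyz": [0, 0, 0], "jaw": 1},
    {"dr": [0, 0, 0], "xyz": [0, 0, 0], "jaw": 1},
    {"dr": [0, 0, 0], "xyz": [0, 0, 0], "jaw": 1},
  ],
)

```text
t: 6.15
position: [367.4, -87.0, 187.9]
tool_rot: [1.0, 0.013, -0.0, -0.0]
force: [-0.5, -0.5, 0.4]
opening: 0.0
gripper_force: 0.0
```

Emit:
send_rows(
  commands=[
    {"dr": [0, 0, 0], "xyz": [0, 0, 0], "jaw": 1},
    {"dr": [0, 0, 0], "xyz": [0, 0, 0], "jaw": 1},
    {"dr": [0, 0, 0], "xyz": [0, 0, 0], "jaw": 1},
    {"dr": [0, 0, 0], "xyz": [0, 0, 0], "jaw": 1},
    {"dr": [0, 0, 0], "xyz": [0, 0, 0], "jaw": 1},
    {"dr": [0, 0, 0], "xyz": [0, 0, 0], "jaw": 1},
    {"dr": [0, 0, 0], "xyz": [0, 0, 0], "jaw": 1},
    {"dr": [0, 0, 0], "xyz": [0, 0, 0], "jaw": 1},
    {"dr": [0, 0, 0], "xyz": [0, 0, 0], "jaw": 1},
    {"dr": [0, 0, 0], "xyz": [0, 0, 0], "jaw": 1},
    {"dr": [0, 0, 0], "xyz": [0, 0, 0], "jaw": 1},
    {"dr": [0, 0, 0], "xyz": [0, 0, 0], "jaw": 1},
  ],
)

```text
t: 7.35
position: [367.3, -87.1, 188.0]
tool_rot: [1.0, 0.013, -0.0, -0.0]
force: [0.1, -1.2, -0.4]
opening: 0.002
gripper_force: 0.0
```

Run:
```python
from h import *
s=arm.get_state();print(s["t"],s["position"],s["force"])
im=arm.get_image("scene")["image"][130:270,250:450,::-1];cv2.imwrite("pics/c4.png",cv2.resize(im,None,fx=4,fy=4,interpolation=2))
```

```text
7.35 [367.31902976 -87.08174587 187.96821975] [ 0.10411696 -1.18150582 -0.42297238]
```

View pics/c4.png

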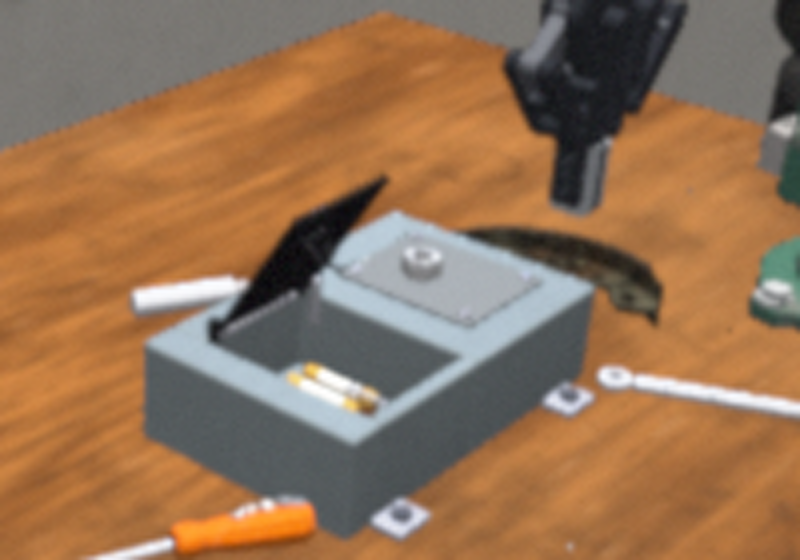

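The hatch has popped ajar: its raised edge runs from about crop (300,215) to (385,180), and the loose things are undisturbed. I'll come down in front of it, on the right of the tongue, and push over.

Emit:
send_rows(
  commands=[
    {"dr": [0, 0, 0], "xyz": [15, 0, -32], "jaw": 1},
    {"dr": [0, 0, 0], "xyz": [30, 0, -31], "jaw": 1},
    {"dr": [0, 0, 0], "xyz": [30, 0, 0], "jaw": 1},
    {"dr": [0, 0, 0], "xyz": [15, 0, 0], "jaw": 1},
    {"dr": [0, 0, 0], "xyz": [8, 0, 0], "jaw": 1},
    {"dr": [0, 0, 0], "xyz": [8, 0, 0], "jaw": 1},
    {"dr": [0, 0, 0], "xyz": [8, 0, 0], "jaw": 1},
    {"dr": [0, 0, 0], "xyz": [8, 0, 0], "jaw": 1},
    {"dr": [0, 0, 0], "xyz": [8, 0, 0], "jaw": 1},
    {"dr": [0, 0, 0], "xyz": [0, 0, 0], "jaw": 1},
  ],
)

```text
t: 8.4
position: [498.3, -87.2, 125.3]
tool_rot: [1.0, 0.013, 0.0, 0.0]
force: [-0.0, -0.5, 0.2]
opening: 0.0
gripper_force: 0.0
```

Emit:
send_rows(
  commands=[
    {"dr": [0, 0, 0], "xyz": [6, 0, 0], "jaw": 1},
    {"dr": [0, 0, 0], "xyz": [6, 0, 0], "jaw": 1},
    {"dr": [0, 0, 0], "xyz": [6, 0, 0], "jaw": 1},
    {"dr": [0, 0, 0], "xyz": [6, 0, 0], "jaw": 1},
    {"dr": [0, 0, 0], "xyz": [5, 0, 0], "jaw": 1},
    {"dr": [0, 0, 0], "xyz": [4, 0, 0], "jaw": 1},
    {"dr": [0, 0, 0], "xyz": [3, 0, 0], "jaw": 1},
    {"dr": [0, 0, 0], "xyz": [0, 0, 0], "jaw": 1},
    {"dr": [0, 0, 0], "xyz": [0, 0, 0], "jaw": 1},
  ],
)

```text
t: 9.3
position: [533.1, -87.1, 124.8]
tool_rot: [1.0, 0.013, -0.0, -0.0]
force: [0.7, 0.4, -0.6]
opening: -0.001
gripper_force: 0.0
```

Run:
```python
from h import *
s=arm.get_state();print(s["t"],s["position"],s["force"])
im=arm.get_image("scene")["image"][130:270,250:450,::-1];cv2.imwrite("pics/c5.png",cv2.resize(im,None,fx=4,fy=4,interpolation=2))
```

```text
9.3 [533.10097348 -87.05930333 124.83345773] [ 0.71694171  0.44028534 -0.56263646]
```

View pics/c5.png

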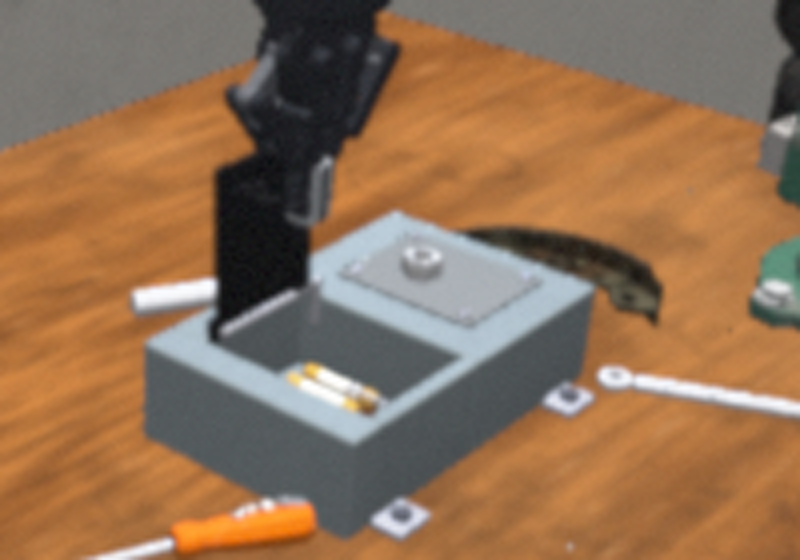

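The hatch is now about upright, with its left edge near vertical at crop column 217. I'll push 12 mm more, then back off and look.

Emit:
send_rows(
  commands=[
    {"dr": [0, 0, 0], "xyz": [4, 0, 0], "jaw": 1},
    {"dr": [0, 0, 0], "xyz": [4, 0, 0], "jaw": 1},
    {"dr": [0, 0, 0], "xyz": [3, 0, 0], "jaw": 1},
    {"dr": [0, 0, 0], "xyz": [1, 0, 0], "jaw": 1},
    {"dr": [0, 0, 0], "xyz": [0, 0, 0], "jaw": 1},
    {"dr": [0, 0, 0], "xyz": [0, 0, 0], "jaw": 1},
  ],
)

```text
t: 9.95
position: [545.6, -87.1, 125.1]
tool_rot: [1.0, 0.013, 0.0, 0.0]
force: [0.6, 0.0, -0.3]
opening: 0.001
gripper_force: 0.0
```

Emit:
send_rows(
  commands=[
    {"dr": [0, 0, 0], "xyz": [-5, 0, 0], "jaw": 1},
    {"dr": [0, 0, 0], "xyz": [-20, 0, 0], "jaw": 1},
    {"dr": [0, 0, 0], "xyz": [-45, 0, 0], "jaw": 1},
    {"dr": [0, 0, 0], "xyz": [-45, 0, 0], "jaw": 1},
    {"dr": [0, 0, 0], "xyz": [-30, 0, 35], "jaw": 1},
    {"dr": [0, 0, 0], "xyz": [0, 0, 0], "jaw": 1},
    {"dr": [0, 0, 0], "xyz": [0, 0, 0], "jaw": 1},
    {"dr": [0, 0, 0], "xyz": [0, 0, 0], "jaw": 1},
    {"dr": [0, 0, 0], "xyz": [0, 0, 0], "jaw": 1},
  ],
)

```text
t: 10.85
position: [400.2, -86.9, 159.0]
tool_rot: [1.0, 0.013, -0.001, -0.0]
force: [-0.5, 0.8, 0.5]
opening: -0.0
gripper_force: 0.0
```

Run:
```python
from h import *
s=arm.get_state();print(s["t"],s["position"],s["force"])
d=arm.get_image("scene")
im=d["image"][130:270,250:450,::-1];cv2.imwrite("pics/c6.png",cv2.resize(im,None,fx=4,fy=4,interpolation=2))
for a in(1.57,1.65,1.75,1.85,1.9):
    for y in(-28,-110):
        print(a,y,[(round(float(u)),round(float(v))) for u,v in[((proj(d,np.array([543-100*np.cos(a),y,70+100*np.sin(a)]))-np.array([250,130]))*4)]])
```

```text
10.85 [400.18645916 -86.88972202 159.00528444] [-0.48605884  0.80515494  0.46011419]
1.57 -28 [(224, 170)]
1.57 -110 [(323, 128)]
1.65 -28 [(213, 166)]
1.65 -110 [(312, 125)]
1.75 -28 [(200, 163)]
1.75 -110 [(299, 122)]
1.85 -28 [(187, 161)]
1.85 -110 [(286, 121)]
1.9 -28 [(181, 161)]
1.9 -110 [(279, 121)]
```

View pics/c6.png

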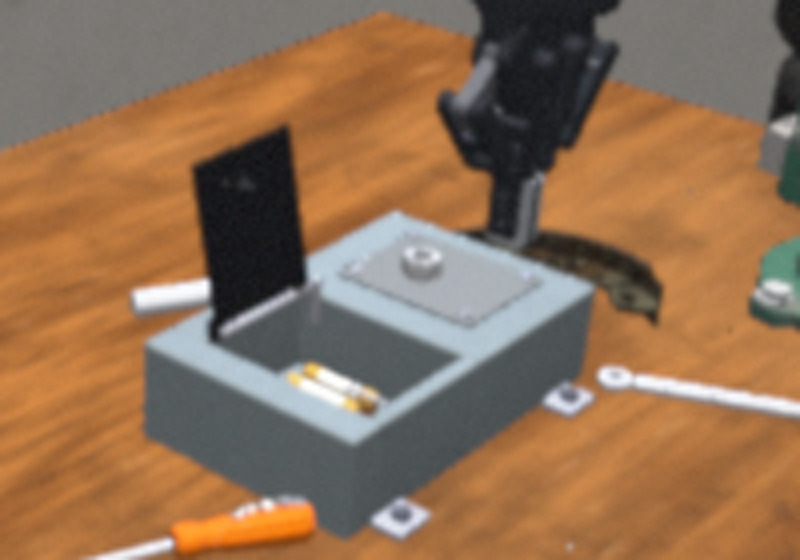

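The hatch stands with its top corners at crop (195,165) and (288,126), which gives about 1.8 rad. That is past upright, with nothing touching it and the loose things in place.

```bash
python3 -c "
from plant import arm
print(arm.close_job())"
```

```text
the job is handed in; nothing more can be done
None
```

The hatch was tripped with one press, sprang ajar by itself, and was pushed over to about 1.8 rad, where it stays open; the loose things look undisturbed and the job is handed in, but no verdict came back.

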